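# Pack the baby basket on the courtyard shelf

### The arm

A 6-joint arm with a two-finger parallel gripper is mounted at the origin on the work surface. World frame = base frame: x ahead of the robot, y to its left, z up, the work surface at z = 0. Lengths are in m, angles in rad, forces in N, time in s.
With the tool pointing down it reaches from about 0.35 to 0.775 m from the base axis. Payload 5.5 kg.
Tool frame: the origin (TCP) lies midway between the tips of the shut fingers; the grasp point (between the pads) lies 19 mm behind it; z points along the fingers, y is the line along which they close (so a half turn about z gives the same grasp; the last joint's range is limited). The gripper opens to 85 mm and grips with 20 to 120 N. Pads are 22 mm wide; open, the fingers measure 114 mm over their backs; the gripper's body (76 mm by 85 mm) begins 54 mm behind the grasp point. The pads swing forward as they close: fully open they stand 13 mm farther back than shut.
Start: joints at [1.107, 0.313, 0.046, 1.304, 0, 1.431], TCP at [0.183, 0.545, 0.231] pointing down, gripper open.
Joint ranges: [-2.76, 2.76], [-0.86, 1.69], [-1.03, 1.26], [-2.2, 2.34], [-1.47, 1.5], [-3.14, 3.14]. Speed limits (rad/s): [2.57, 2.57, 3.14, 3.14, 3.14, 3.14].

### API

Orientations are given as a unit quaternion [x, y, z, w].
In Python, from cell import manip, vision, sign_off gives the robot as it stands.
- The arm moves only by the shell command python3 -m jog 'ROWS' [OPENING] [FORCE]. ROWS is text: rows parted by semicolons, each of 6 numbers parted by spaces: the shift along the tool's x, y, z in cm, then the turn, a rotation vector about the tool's x, y, z in rad. In form: x y z rx ry rz; .... A call has 1 to 12 rows; each row shifts and turns the commanded pose from where the row before left it, along the tool's axes as they then stand; what a row does not reach is not made up. A row lasts 1/8 s, in which the tool goes at most 62.5 mm and 10.7 degrees, less where a joint would pass 70% of its speed; a pose out of reach is approached as far as the arm can. A call is refused whole if a number of a shift passes 6.25 or a number of a turn 0.188, either way. A call with a gripper value outside its range is refused whole. OPENING is the closure in counts, from 0 (fully open) to 255 (shut), set as the call begins (- or left out, the last holds). The fingers move at their own pace and stop on an object; FORCE is the grip in N (left out, the last holds). Time passes only in rows, so rows that do not move let the fingers close. It gives the time, the measured TCP pose, the force, the opening and the grip force at its end, in the units of the state.
- manip.observe(): the state, without advancing time (a new reading comes with each control period).
- vision.snapshot(name): name is "scene" or "top"; returns a dict with "pixels" (400x640x3 uint8, red, green, blue), "depth" (400x640 float32, m along the optical axis (not along the pixel's ray), 0 where there is no reading), "camera_matrix" (3x3 intrinsics, pixels), "k1" (the pictures are not rectified: a ray, as slopes to the right and down, at radius r is drawn at 1 + k1 r^2 times it, then the intrinsics apply), "R" (3x3) and "t" (3): a world point X has camera coordinates R X + t. Camera axes: x right, y down, z forward; pixel columns grow to the right and rows downward; lengths in m; the calibration is good to about 2 mm. A picture is of the moment at which its call begins.
- sign_off(): hands the job in; it is judged then, once.
Trained networks look in a picture, given as the dict that the camera call returned (one of the last four; its "shot" number tells which), for a name from the list of things; names that differ only in an ending like _2 or _b are one class to them, and where a whole thing is asked for, a point or a joint stands for the part that bears it (a point fixed in the world has none). Each returns a list of dicts, best first, with "p" (0 to 1); they miss things now and then, are a little off and sometimes report something else, mostly with a low value. They report only what shows in the picture. A call takes as long as a camera call. They do not tell look-alikes from the thing itself.
- vision.look_for(picture, target): "extent" ([left, top, right, bottom] in pixels, round what is visible of it).
- vision.cut_out(picture, target): "pixels" (400x640 bool, what is visible of it) and "extent" ([left, top, right, bottom] in pixels, round what is visible of it).
The state is a dict: "time": time; "q": joint angles; "qd": joint speeds; "tau": joint torques, N m; "eef_pos": TCP position; "ee_rot": TCP orientation; "wrist_force": force on the tool from outside, world axes, zero at the start; "moment": the same for the moment, N m; "gripper_width": finger opening in m; "grasp_force": force on a finger pad.
Only numpy, scipy, OpenCV 4.12 (cv2) and the standard library are available. Lean on these libraries where they do the work, as an engineer would, in place of code of your own. Each camera call takes 0.05 s, during which the arm holds its last target. There are 200 camera calls.

### The job

Pack the baby's three things into the grey basket: lay the wooden ring flat in the middle of the cork mat, lay the rattle lengthways in the middle of the oblong tub, and last of all, when those two are in, stand the glass jar that has the spring clip on its rim upright in the middle of the steel bowl. The jar is glass: keep it upright and set it down rather than letting it drop. Leave the look-alikes (the jar without a clip, the solid wooden lid and the hose coupling) standing where they are.

Things in the scene. Friction and masses are not known exactly. Their poses are not given: they have to be found in the camera images.
- basket: Grey plastic basket, open on top, 142 (its x) x 400 (its y) x 40 mm high, walls and floor 4 mm thick, fixed to the shelf. Origin: centre of its underside, z up. The bowl, the cork mat and the tub are fixed in it side by side about 130 mm apart along its y, in an order that changes from start to start.
- bowl: Round steel baby bowl fixed in the basket, 116 mm across the rim, 36 mm high, wall and floor 3 mm; the flat inner floor is about 75 mm across and 3 mm above the origin. Origin: centre of its underside, z up.
- cork_mat: Round flat cork mat fixed in the basket, 100 mm across, 6 mm thick. Origin: centre of its underside, z up; its top is 6 mm above.
- tub: Oblong white plastic tub, open on top, fixed in the basket, 126 (its x) x 100 (its y) x 25 mm high, walls and floor 3 mm. Origin: centre of its underside, z up; its long side x runs (within 2 degrees) along the basket's x.
- clip_jar: To be packed: small open glass jar, 46 mm across, 70 mm high, upright, about 130 g, with a dark steel spring clip (26 mm wide) gripping its rim at the jar's own +x side. The clip takes the heights 55 to 88 mm and stands out to 36 mm from the axis; below 55 mm and on the +y and -y sides the glass is free to grip. Origin: centre of the underside, z up.
- plain_jar: Look-alike to be left alone: the same glass jar, 46 mm across, 70 mm high, with no clip. Origin: centre of the underside, z up.
- ring: To be packed: olive wood teething ring lying flat, 60 mm outside diameter, 30 mm hole, 20 mm thick, about 30 g. Origin: the centre of the ring at half its thickness (10 mm above what it lies on); z is its axis.
- wood_lid: Look-alike to be left alone: solid olive wood lid, a disc 60 mm across and 20 mm thick, without a hole. Origin: its centre at half its thickness.
- rattle: To be packed: red plastic rattle lying down, 100 mm long along its x; two equal rounded-cube bells (30 mm long, 34 x 34 mm across) at its ends, joined by a thin round handle 14 mm in diameter and 40 mm long. About 50 g. Origin: the middle of the handle, on its axis, 17 mm above what it lies on.
- hose_coupling: Look-alike to be left alone: red plastic garden-hose coupling lying down, about 98 mm long along its x, a thick straight barrel 27 mm in diameter with two thin square collars (12 mm long, 34 x 34 mm) and a black mouth. Origin: on its axis near the middle, 17 mm above the shelf.
Not all that is in view belongs to the job. Leave any orange look-alike of the ring alone. Leave any purple look-alike of the rattle alone.

How it is judged:
By the outcome, as a careful person would: the job done as asked, in the order asked, and still so for the second after the job is handed in, with the robot touching nothing.
It also fails if it takes over 93 s, if anything falls off the work surface, if the arm or the gripper's body presses on something with over 40 N, if the wrist force passes 120 N, or if a joint passes its speed limit or range.

## Working session

There is one attempt and no reset: what is moved stays moved. The work goes in short steps, Python scripts to look and compute and a shell command to move; the robot and the scene stay as the last step left them, time stands still between calls to the robot, and variables do not carry over. Pictures are saved under pics/ and viewed, at most 14 in all, crops included, and the job is handed in when it is done.

```bash
mkdir -p pics; ls
cat > h.py <<'E'
import numpy as np, cv2
from cell import manip, vision, sign_off
def unproj(s,uv,d):
    K=s["camera_matrix"];k1=s["k1"]
    uv=np.atleast_2d(uv).astype(float)
    xd=(uv-[K[0][2],K[1][2]])/[K[0][0],K[1][1]]
    x=xd.copy()
    for _ in range(20): x=xd/(1+k1*(x**2).sum(1,keepdims=True))
    c=np.c_[x,np.ones(len(x))]*np.asarray(d).reshape(-1,1)
    return (c-np.array(s["t"]))@np.array(s["R"])
def cloud(s,mask):
    v,u=np.nonzero(mask&(s["depth"]>0)); return unproj(s,np.c_[u,v],s["depth"][v,u])
def save(s,n,crop=None,f=1):
    im=s["pixels"][...,::-1]
    if crop: im=im[crop[1]:crop[3],crop[0]:crop[2]]
    cv2.imwrite(f"pics/{n}.png",cv2.resize(im,None,fx=f,fy=f,interpolation=cv2.INTER_CUBIC))
E
python3 - <<'E'
from h import *
print(manip.observe())
for n in("scene","top"):
    s=vision.snapshot(n); save(s,n)
    print(n,s["camera_matrix"],s["k1"],s["R"],s["t"])
    for t in "basket bowl cork_mat tub clip_jar ring rattle".split():
        for r in vision.cut_out(s,t)[:5]:
            p=cloud(s,r["pixels"])
            print(t,round(r["p"],2),np.round(r["extent"]),len(p), np.round(np.median(p,0),3) if len(p) else'',np.round((np.percentile(p,2,0)+np.percentile(p,98,0))/2,3) if len(p) else '')
E
```

```text
pics
{'time': 0.0, 'q': array([ 1.10743283e+00,  3.14007337e-01,  4.49922205e-02,  1.30360392e+00,
       -1.97910731e-05,  1.43119062e+00]), 'qd': array([ 0.0009916 ,  0.00099614, -0.00073257, -0.00111398, -0.00107991,
       -0.00097773]), 'tau': array([-1.73123004e-03, -4.80631435e+01,  2.98532134e+01,  1.94812246e-02,
       -1.66919149e-04,  1.82337260e-06]), 'eef_pos': array([0.18271458, 0.54466274, 0.23041034]), 'ee_rot': array([ 1.61172741e-01,  9.86925791e-01, -8.73186364e-04, -2.61166291e-04]), 'wrist_force': array([ 0.2577552 ,  0.30379329, -0.37908904]), 'moment': array([-0.03150777, -0.0039261 ,  0.02417763]), 'grasp_force': 0.0, 'gripper_width': 0.08542794490061702}
scene [[385.57548327   0.         319.33021872]
 [  0.         385.57548327 198.58958946]
 [  0.           0.           1.        ]] -0.07855995619581876 [[ 0.67928302  0.73387467 -0.00159856]
 [ 0.53735487 -0.49886317 -0.67998917]
 [-0.49982429  0.4610461  -0.73322041]] [-0.37071066 -0.23625067  1.32066147]
basket 0.65 [260. 181. 418. 301.] 4239 [ 0.652 -0.001  0.014] [0.638 0.002 0.02 ]
bowl 0.82 [324. 215
[... 1041 characters left out ...]
87.] 1493 [0.644 0.001 0.012] [ 0.637 -0.     0.022]
cork_mat 0.65 [240. 148. 278. 184.] 1053 [0.653 0.133 0.01 ] [0.654 0.133 0.01 ]
tub 0.74 [340. 141. 379. 185.] 1798 [ 0.624 -0.126  0.007] [ 0.622 -0.124  0.016]
tub 0.57 [280. 225. 301. 248.] 414 [0.452 0.075 0.043] [0.449 0.077 0.043]
clip_jar 0.87 [278. 226. 302. 249.] 426 [0.452 0.077 0.042] [0.449 0.081 0.043]
clip_jar 0.66 [242. 148. 278. 182.] 1040 [0.654 0.133 0.01 ] [0.654 0.133 0.01 ]
ring 0.54 [363. 266. 390. 289.] 338 [ 0.33  -0.112  0.02 ] [ 0.33  -0.111  0.018]
rattle 0.8 [440. 143. 464. 182.] 427 [ 0.584 -0.369  0.028] [ 0.582 -0.369  0.017]
rattle 0.72 [457. 199. 498. 218.] 423 [ 0.454 -0.422  0.028] [ 0.452 -0.411  0.017]
```

View pics/scene.png

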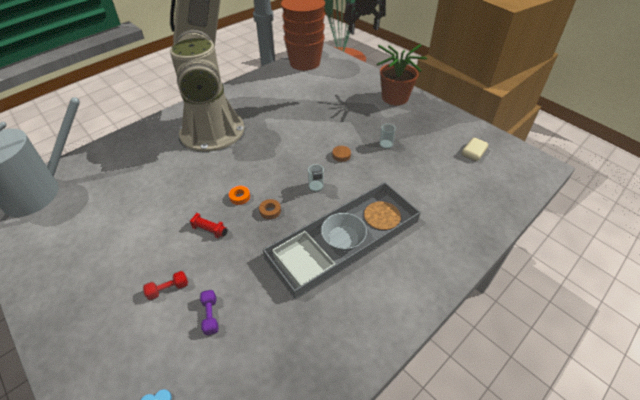

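View pics/top.png

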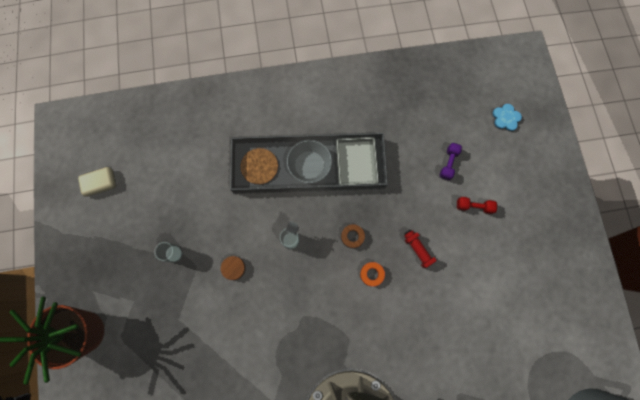

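Candidates (scene view):
- **Ring:** brown ring (270,208), orange ring (239,194), solid lid (341,153). I choose (270,208).
- **Rattle:** red with a thin handle (166,285), coupling (209,225), purple (209,312). I choose (166,285).
- **Jar:** with dark clip (316,177), plain (387,136). I choose (316,177).

Next I check these in a crop and measure them.

Run:
```python
from h import *
T={"ring":(.434,-.081),"rattle":(.456,-.411),"clip_jar":(.45,.08),"bowl":(.637,0),"cork_mat":(.655,.133),"tub":(.621,-.124),"basket":(.638,.003)}
for n in("scene","top"):
    s=vision.snapshot(n)
    if n=="scene": save(s,"crop",(135,125,405,325),2.9)
    H,W=s["depth"].shape
    v,u=np.mgrid[:H,:W]; P=unproj(s,np.c_[u.ravel(),v.ravel()],s["depth"].ravel()); ok=s["depth"].ravel()>0
    print(n,"table z",np.round(np.median(P[ok&(np.hypot(P[:,0]-.5,P[:,1]+.25)<.04)],0),4))
    def near(c,r,lo,hi): return P[ok&(np.hypot(P[:,0]-c[0],P[:,1]-c[1])<r)&(P[:,2]>lo)&(P[:,2]<hi)]
    def rect(p): 
        (c,wh,a)=cv2.minAreaRect((p[:,:2]*1000).astype(np.float32)); return np.round(c,1),np.round(wh,1),round(a,1)
    p=near(T["ring"],.045,.014,.03); print("ring",cv2.minEnclosingCircle((p[:,:2]*1000).astype(np.float32)),p[:,:2].mean(0),np.median(p[:,2]))
    p=near(T["rattle"],.07,.01,.05); w,V=np.linalg.eigh(np.cov(p[:,:2].T)); print("rattle",rect(p),np.degrees(np.arctan2(V[1,1],V[0,1])))
    p=near(T["clip_jar"],.07,.006,.12); print("jar",len(p),rect(p),p[:,2].max())
    for lo,hi in((.01,.03),(.03,.05),(.05,.065),(.065,.075),(.075,.1)):
        q=p[(p[:,2]>lo)&(p[:,2]<hi)]
        if len(q)>3: print("   ",lo,len(q),q[:,:2].mean(0).round(4),rect(q))
    dark=s["pixels"].reshape(-1,3).max(1)<70
    q=P[ok&dark&(np.hypot(P[:,0]-.45,P[:,1]-.08)<.07)&(P[:,2]>.045)&(P[:,2]<.12)]; print("  dark",len(q),q.mean(0) if len(q) else '')
    p=near(T["basket"],.23,.033,.05); print("basket rim",rect(p))
    p=near(T["bowl"],.065,.028,.047); print("bowl rim",rect(p), p[:,:2].mean(0))
    p=near(T["cork_mat"],.045,.004,.016);print("mat z",np.median(p[:,2]))
    for t in("cork_mat","bowl","tub"):
        r=vision.cut_out(s,t)
        if r: print(t,r[0]["p"],rect(cloud(s,r[0]["pixels"])))
```

```text
scene table z [ 0.5006 -0.2501 -0.0015]
ring ((430.0707702636719, -80.10417175292969), 30.850637435913086) [ 0.4317665  -0.08062587] 0.018604322850154474
rattle (array([ 458.8, -410.6]), array([100.4,  33.6]), 72.7) 73.5177552970685
jar 387 (array([449.4,  74.1]), array([43.8, 57.4]), 49.3) 0.08895747153753036
    0.01 75 [0.4582 0.0674] (array([455.4,  68.9]), array([43.6, 20.7]), 48.7)
    0.03 82 [0.4555 0.067 ] (array([446.8,  71.1]), array([45.4, 33.2]), 8.0)
    0.05 75 [0.4494 0.0717] (array([448.2,  74.6]), array([42.5, 52.3]), 65.7)
    0.065 66 [0.4475 0.0756] (array([449.2,  74.9]), array([42.3, 56.4]), 47.9)
    0.075 74 [0.4619 0.0676] (array([463.3,  66.8]), array([26.3, 27.2]), 55.6)
  dark 36 [0.46873967 0.06211517 0.0666678 ]
basket rim (array([563.2,  12. ]), array([402.2, 295.3]), 83.0)
bowl rim (array([6.366e+02, 6.000e-01]), array([114.9, 112.9]), 73.2) [0.625241   0.01312575]
mat z 0.009343488556671685
cork_mat 0.78 (array([655.7, 132.7]), array([100. ,  98.4]), 89.5)
bowl 0.73 (array([634.7,  10. ]), array([131.6, 122.3]), 70.7)
tub 0.9 (array([ 622.4, -117.9])
[... 469 characters left out ...]
, array([42.6, 37.4]), 66.2)
    0.05 27 [0.4387 0.0795] (array([442.3,  77.4]), array([42.8, 40.5]), 84.7)
    0.065 70 [0.4438 0.0785] (array([445.1,  77.4]), array([44.8, 47.5]), 28.8)
    0.075 111 [0.4636 0.067 ] (array([463.3,  67.6]), array([26.2, 26.9]), 58.9)
  dark 64 [0.46343628 0.06773546 0.07643258]
basket rim (array([562.2,  13.1]), array([401.8, 295.3]), 82.7)
bowl rim (array([6.352e+02, 6.000e-01]), array([113.5, 112.1]), 82.0) [ 6.45867553e-01 -1.47225749e-05]
mat z 0.009624391653702208
cork_mat 0.86 (array([652.5, 132.5]), array([96.7, 96. ]), 85.9)
bowl 0.68 (array([640.6,   2.8]), array([120.6, 112.3]), 29.4)
tub 0.73 (array([ 619.3, -126.6]), array([107.8, 138.1]), 84.2)
```

View pics/crop.png

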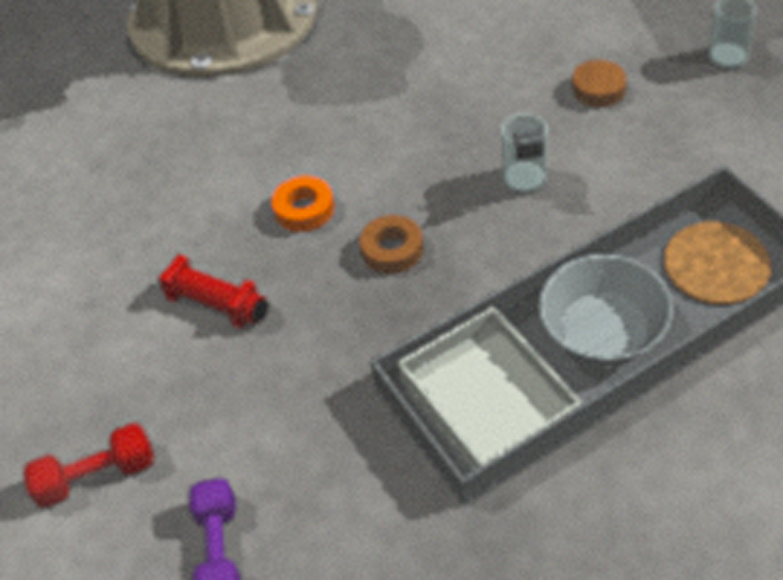

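The crop confirms the choices: brown ring with a hole at crop (391,243), thin-handled red rattle at (88,465), and the jar with the dark clip at (525,152). First I plan the move to the ring.

```bash
cat > to.py <<'E'
import sys
from h import *
from scipy.spatial.transform import Rotation as Ro
def to(*a):
    """world waypoints x,y,z[,closing-yaw deg]: prints shift cm in tool axes (tool yaw unchanged), and rz"""
    o=manip.observe(); R=Ro.from_quat(o["ee_rot"]).as_matrix(); p=o["eef_pos"]
    print("t",round(o["time"],2),"p",p.round(4),"yaw",round(np.degrees(np.arctan2(R[1,1],R[0,1])),1),"w",round(o["gripper_width"],4),"q6",round(o["q"][5],2),"tilt",R[:2,2].round(3))
    for w in a:
        s=R.T@(np.array(w[:3])-p)*100; print("shift",s.round(2),"rows",round(np.linalg.norm(s)/6.2,1)); p=np.array(w[:3])
        if len(w)>3:
            cur=np.arctan2(R[1,1],R[0,1]); d=(np.radians(w[3])-cur+np.pi/2)%np.pi-np.pi/2
            print("  rz",round(-d,3),"(other",round(-d+np.sign(d)*np.pi,3),")")
            R=R@Ro.from_rotvec([0,0,-d]).as_matrix()
if __name__=="__main__": to(*[[float(v) for v in a.split(",")] for a in sys.argv[1:]])
E
python3 to.py .42,.25,.2 .4295,-.0795,.1,100 .4295,-.0795,.0
python3 - <<'E'
from h import *
for n in("scene","top"):
    s=vision.snapshot(n);H,W=s["depth"].shape
    v,u=np.mgrid[:H,:W]; P=unproj(s,np.c_[u.ravel(),v.ravel()],s["depth"].ravel()); im=s["pixels"].reshape(-1,3)
    q=P[:,:2]-[.636,.0006];a=np.radians(-7.2);x=q@[np.cos(a),np.sin(a)];y=q@[-np.sin(a),np.cos(a)]
    w=(im.min(1)>120)&(abs(x)<.075)&(y<-.06)&(y>-.21)&(P[:,2]>.0255)&(P[:,2]<.035)
    print(n,w.sum(),[np.percentile(k[w],[1,50,99]).round(4) for k in(x,y)],(im[(abs(x)<.02)&(abs(y+.13)<.02)]).mean(0))
    (c,wh,r)=cv2.minAreaRect((P[w,:2]*1000).astype(np.float32)); print(c,wh,r)
    b=(P[:,2]>.036)&(P[:,2]<.047)&(abs(x)<.085)&(abs(y)<.23)
    (c,wh,r)=cv2.minAreaRect((P[b,:2]*1000).astype(np.float32)); print("basket",c,wh,r)
E
```

```text
t 1.2 p [0.183  0.5452 0.2313] yaw 71.4 w 0.0854 q6 1.43 tilt [0. 0.]
shift [-31.86 -20.44   3.13] rows 6.1
shift [-11.38 -30.94  10.  ] rows 5.6
  rz -0.498 (other 2.643 )
shift [ 0. -0. 10.] rows 1.6
scene 209 [array([-0.0644, -0.0076,  0.0634]), array([-0.1761, -0.1237, -0.0743])] [208.25791855 215.00904977 201.27149321]
(619.8580932617188, -123.53961944580078) (101.1448974609375, 128.6563262939453) 84.43350219726562
basket (637.8416748046875, 2.8264617919921875) (401.916259765625, 144.90939331054688) 82.79571533203125
top 26 [array([-0.0532, -0.0021,  0.05  ]), array([-0.1748, -0.1249, -0.0747])] [160.41666667 165.08796296 154.05555556]
(619.2139892578125, -123.07936096191406) (98.26473999023438, 106.62184143066406) 84.33027648925781
basket (637.0599365234375, 3.4891204833984375) (401.28338623046875, 144.64712524414062) 82.76624298095703
```

```bash
python3 -m jog '-5 -3.2 0.5 0 0 0; -5 -3.2 0.5 0 0 0; -5 -3.2 0.5 0 0 0; -5 -3.2 0.5 0 0 0; -5 -3.2 0.5 0 0 0; -5 -3.2 0.5 0 0 0; -2 -5.5 1.5 0 0 0; -2 -5.5 1.5 0 0 0; -2 -5.5 1.5 0 0 0; -2 -5.5 1.5 0 0 0; -2 -5.5 1.5 0 0 0; 0 0 0 0 0 -0.18' 0 40; python3 -m jog '0 0 0 0 0 -0.16; 0 0 0 0 0 -0.16;0 0 0 0 0 0'; python3 to.py .4295,-.0795,.08,100 .4295,-.0795,.0
```

```text
time: 2.8
eef_pos: [0.4133, -0.0288, 0.1255]
ee_rot: [0.073, 0.997, -0.0, -0.0]
wrist_force: [-0.7, 1.1, 0.7]
gripper_width: 0.0854
grasp_force: 0.0
time: 3.18
eef_pos: [0.4137, -0.025, 0.1264]
ee_rot: [-0.087, 0.996, -0.0, 0.0]
wrist_force: [-0.2, -0.4, 0.5]
gripper_width: 0.0854
grasp_force: 0.0
t 3.17 p [ 0.4137 -0.025   0.1264] yaw 100.0 w 0.0854 q6 -0.43 tilt [0. 0.]
shift [-0.61 -5.64  4.64] rows 1.2
  rz -0.0 (other 3.141 )
shift [0. 0. 8.] rows 1.3
```

```bash
python3 -m jog '-0.3 -2.8 2.3 0 0 0; -0.3 -2.85 2.3 0 0 0; 0 0 3 0 0 0; 0 0 3 0 0 0; 0 0 2 0 0 0; 0 0 0 0 0 0; 0 0 0 0 0 0'; python3 to.py .4295,-.0795,.0; python3 -m jog '0 0 0 0 0 0; 0 0 0 0 0 0; 0 0 0 0 0 0; 0 0 0 0 0 0; 0 0 0 0 0 0; 0 0 0 0 0 0; 0 0 0 0 0 0; 0 0 0 0 0 0' 255 30
```

```text
time: 4.05
eef_pos: [0.4299, -0.0795, 0.0009]
ee_rot: [-0.087, 0.996, -0.0, 0.0]
wrist_force: [0.0, 0.2, 0.1]
gripper_width: 0.0854
grasp_force: 0.0
t 4.05 p [ 0.4299 -0.0795  0.0009] yaw 100.0 w 0.0854 q6 -0.54 tilt [ 0.001 -0.   ]
shift [0.04 0.01 0.09] rows 0.0
time: 5.05
eef_pos: [0.4303, -0.0797, 0.0017]
ee_rot: [-0.088, 0.996, -0.0, 0.001]
wrist_force: [-1.7, 0.4, 8.1]
gripper_width: 0.0594
grasp_force: 30.4
```

```bash
python3 -m jog '0 0 -5 0 0 0; 0 0 -4 0 0 0; 0 0 0 0 0 0'; python3 to.py .654,.1326,.09,83 .654,.1326,.0125
```

```text
time: 5.42
eef_pos: [0.4323, -0.0805, 0.0938]
ee_rot: [-0.088, 0.996, -0.002, 0.004]
wrist_force: [0.3, 0.4, -1.1]
gripper_width: 0.0593
grasp_force: 32.9
t 5.42 p [ 0.4323 -0.0805  0.0938] yaw 100.1 w 0.0593 q6 -0.54 tilt [ 0.007 -0.003]
shift [-25.56  17.1    0.49] rows 5.0
  rz 0.298 (other -2.843 )
shift [0.06 0.01 7.75] rows 1.2
```

```bash
python3 -m jog '-4.25 2.85 0 0 0 0; -4.25 2.85 0 0 0 0; -4.25 2.85 0 0 0 0; -4.25 2.85 0 0 0 0; -4.25 2.85 0 0 0 0; -4.25 2.85 0 0 0 0; 0 0 0 0 0 0.15; 0 0 0 0 0 0.148;0 0 0 0 0 0;0 0 0 0 0 0'; python3 to.py .654,.1326,.03,83 .654,.1326,.0125;  python3 - <<'E'
from h import *
s=vision.snapshot("top"); save(s,"t2",(210,100,410,220),3)
E
```

```text
time: 6.68
eef_pos: [0.6501, 0.1335, 0.0897]
ee_rot: [0.06, 0.998, -0.0, -0.0]
wrist_force: [0.5, -0.5, -0.5]
gripper_width: 0.0594
grasp_force: 32.9
t 6.67 p [0.6501 0.1335 0.0897] yaw 83.1 w 0.0594 q6 0.2 tilt [-0.001  0.   ]
shift [-0.4  -0.04  5.97] rows 1.0
  rz 0.003 (other -3.139 )
shift [-0.    0.    1.75] rows 0.3
```

View pics/t2.png

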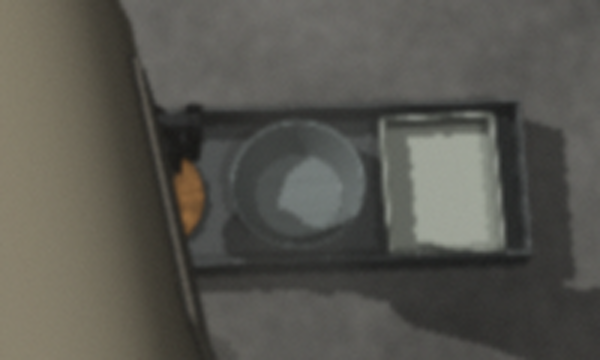

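The arm hides the mat at (187,195), while the bowl and tub are clear. I lower the ring by the numbers.

```bash
python3 -m jog '-0.4 0 3 0 0 0; 0 0 3 0 0 0; 0 0 1 0 0 0; 0 0 0.4 0 0 0; 0 0 0.3 0 0 0; 0 0 0 0 0 0; 0 0 0 0 0 0'; python3 to.py
```

```text
time: 7.6
eef_pos: [0.655, 0.1333, 0.0141]
ee_rot: [0.061, 0.998, 0.0, 0.001]
wrist_force: [0.4, 0.2, -0.5]
gripper_width: 0.0594
grasp_force: 32.9
t 7.6 p [0.655  0.1333 0.0141] yaw 83.0 w 0.0594 q6 0.2 tilt [0.001 0.   ]
```

```bash
python3 -m jog '0 0 0.1 0 0 0; 0 0 0.1 0 0 0; 0 0 0 0 0 0; 0 0 0 0 0 0';python3 -m jog '0 0 0 0 0 0; 0 0 0 0 0 0; 0 0 0 0 0 0;0 0 0 0 0 0; 0 0 -3 0 0 0; 0 0 -5 0 0 0; 0 0 -5 0 0 0;0 0 0 0 0 0' 30; python3 to.py .654,.0,.15 .458,-.4095,.1,163.6
```

```text
time: 8.1
eef_pos: [0.6547, 0.1332, 0.0118]
ee_rot: [0.061, 0.998, 0.0, 0.0]
wrist_force: [-1.3, 0.2, 4.4]
gripper_width: 0.0593
grasp_force: 33.3
time: 9.1
eef_pos: [0.6577, 0.1335, 0.1469]
ee_rot: [0.061, 0.998, 0.001, 0.005]
wrist_force: [0.4, 0.5, -0.3]
gripper_width: 0.0754
grasp_force: 0.0
t 9.1 p [0.6577 0.1335 0.1469] yaw 83.0 w 0.0754 q6 0.2 tilt [0.01  0.001]
shift [ -1.26 -13.29  -0.32] rows 2.2
shift [ 14.53 -43.04   4.77] rows 7.4
  rz -1.406 (other 1.735 )
```

```bash
python3 -m jog '0 -6.2 0 0 0 0; 0 -6.2 0 0 0 0; 2 -5.9 0.4 0 0 0; 2 -5.9 0.4 0 0 0; 2 -5.9 0.4 0 0 0; 2 -5.9 0.4 0 0 0; 2 -5.9 0.4 0 0 0; 2 -5.9 0.4 0 0 0; 2 -5.9 0.4 0 0 0;0 0 0 0 0 -0.18; 0 0 0 0 0 -0.18; 0 0 0 0 0 -0.18' 90 30; python3 -m jog '0 0 0 0 0 -0.18; 0 0 0 0 0 -0.18; 0 0 0 0 0 -0.18; 0 0 0 0 0 -0.18; 0 0 0 0 0 -0.15;0 0 0 0 0 0'; python3 to.py .458,-.4095,.06,163.6 .458,-.4095,.003
```

```text
time: 10.6
eef_pos: [0.4494, -0.3827, 0.1119]
ee_rot: [-0.21, 0.978, 0.001, -0.0]
wrist_force: [-0.7, -0.1, -1.0]
gripper_width: 0.0555
grasp_force: 0.0
time: 11.35
eef_pos: [0.4498, -0.3824, 0.1122]
ee_rot: [-0.6, 0.8, 0.001, -0.0]
wrist_force: [1.0, -0.6, -0.0]
gripper_width: 0.0551
grasp_force: 0.0
t 11.35 p [ 0.4498 -0.3824  0.1122] yaw 163.7 w 0.0551 q6 -2.13 tilt [-0.001  0.001]
shift [ 2.38 -1.56  5.21] rows 1.0
  rz 0.002 (other -3.14 )
shift [ 0.01 -0.01  5.7 ] rows 0.9
```

Run:
```python
from h import *
s=vision.snapshot("top"); save(s,"t3",(210,100,510,300),2.6)
for n in("top","scene"):
    s=vision.snapshot(n)
    for r in vision.cut_out(s,"ring"):
        p=cloud(s,r["pixels"]); p=p[p[:,2]>.02]
        if len(p)>30: print(n,round(r["p"],2),np.round(r["extent"]),p.mean(0).round(4),cv2.minEnclosingCircle((p[:,:2]*1000).astype(np.float32)))
```

```text
top 0.71 [245. 157. 271. 173.] [0.6525 0.1331 0.0287] ((653.8731689453125, 133.21560668945312), 30.40557861328125)
scene 0.56 [229. 185. 249. 206.] [ 0.3302 -0.1143  0.0208] ((329.2476806640625, -112.35652923583984), 28.082754135131836)
scene 0.55 [371. 206. 395. 222.] [0.6565 0.1294 0.0282] ((655.7939453125, 132.4108428955078), 30.459171295166016)
```

View pics/t3.png

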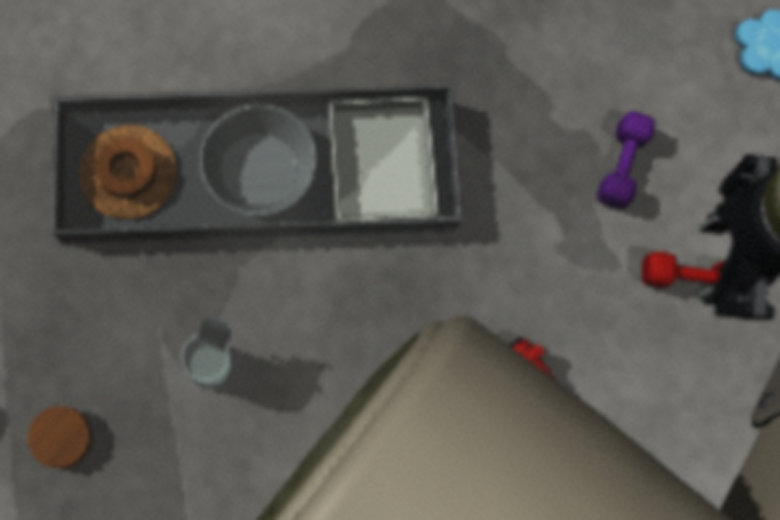

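The ring lies flat and centred on the mat, at crop (127,165). The gripper is above the rattle at (660–720,270). I descend.

```bash
python3 -m jog '2.35 -1.55 5 0 0 0; 0 0 3 0 0 0; 0 0 2.7 0 0 0; 0 0 0 0 0 0; 0 0 0 0 0 0'; python3 to.py .458,-.4095,.003;python3 -m jog '0 0 0 0 0 0; 0 0 0 0 0 0; 0 0 0 0 0 0; 0 0 0 0 0 0; 0 0 0 0 0 0; 0 0 0 0 0 0; 0 0 0 0 0 0' 255 30;  python3 -m jog '0 0 -5 0 0 0; 0 0 -4 0 0 0; 0 0 0 0 0 0;0 0 0 0 0 0'; python3 to.py .6197,-.1235,.1,84 .6197,-.1235,.01
```

```text
time: 12.22
eef_pos: [0.4591, -0.4102, 0.0072]
ee_rot: [-0.6, 0.8, -0.001, 0.0]
wrist_force: [-0.6, 0.0, 0.8]
gripper_width: 0.0551
grasp_force: 0.0
t 12.22 p [ 0.4591 -0.4102  0.0072] yaw 163.8 w 0.0551 q6 -2.15 tilt [ 0.001 -0.001]
shift [-0.04  0.12  0.42] rows 0.1
time: 13.1
eef_pos: [0.4591, -0.4103, 0.0075]
ee_rot: [-0.6, 0.8, -0.001, 0.0]
wrist_force: [-0.0, 0.5, 5.9]
gripper_width: 0.0124
grasp_force: 29.4
time: 13.6
eef_pos: [0.4583, -0.4093, 0.0956]
ee_rot: [-0.6, 0.8, 0.0, 0.0]
wrist_force: [0.0, 0.2, -0.4]
gripper_width: 0.0126
grasp_force: 29.4
t 13.6 p [ 0.4583 -0.4093  0.0956] yaw 163.8 w 0.0126 q6 -2.15 tilt [-0.     0.001]
shift [-31.95  -7.53  -0.42] rows 5.3
  rz 1.393 (other -1.749 )
shift [-0.   -0.01  9.  ] rows 1.5
```

```bash
python3 -m jog '-5.3 -1.25 0 0 0 0; -5.3 -1.25 0 0 0 0; -5.3 -1.25 0 0 0 0; -5.3 -1.25 0 0 0 0; -5.3 -1.25 0 0 0 0; -5.3 -1.25 0 0 0 0; 0 0 0 0 0 0.175; 0 0 0 0 0 0.175; 0 0 0 0 0 0.175; 0 0 0 0 0 0.175; 0 0 0 0 0 0.175; 0 0 0 0 0 0.175'; python3 -m jog '0 0 0 0 0 0.175; 0 0 0 0 0 0.168;0 0 0 0 0 0;0 0 0 0 0 0'; python3 to.py .6197,-.1235,.1,84 .6197,-.1235,.017
python3 - <<'E'
from h import *
s=vision.snapshot("scene"); save(s,"s4",(200,140,420,300),3)
for r in vision.cut_out(s,"rattle"):
    p=cloud(s,r["pixels"])
    w,V=np.linalg.eigh(np.cov(p.T)); print(round(r["p"],2),np.round(r["extent"]),np.percentile(p,2,0).round(3),np.percentile(p,98,0).round(3),V[:,2].round(3))
E
```

```text
time: 15.1
eef_pos: [0.6178, -0.1248, 0.0938]
ee_rot: [-0.116, 0.993, 0.001, -0.002]
wrist_force: [0.1, -0.4, -0.2]
gripper_width: 0.0125
grasp_force: 29.4
time: 15.6
eef_pos: [0.6186, -0.125, 0.0951]
ee_rot: [0.051, 0.999, 0.0, -0.001]
wrist_force: [0.1, 0.2, -0.0]
gripper_width: 0.0128
grasp_force: 29.4
t 15.6 p [ 0.6186 -0.125   0.0951] yaw 84.2 w 0.0128 q6 -0.22 tilt [-0.002  0.001]
shift [-0.1   0.16 -0.49] rows 0.1
  rz 0.003 (other -3.139 )
shift [-0.02 -0.    8.3 ] rows 1.3
0.89 [198. 291. 219. 335.] [ 0.543 -0.404  0.009] [ 0.631 -0.34   0.035] [-0.876  0.482  0.014]
0.86 [285. 226. 318. 256.] [ 0.579 -0.146  0.098] [ 0.668 -0.116  0.122] [-0.997  0.053  0.058]
```

View pics/s4.png

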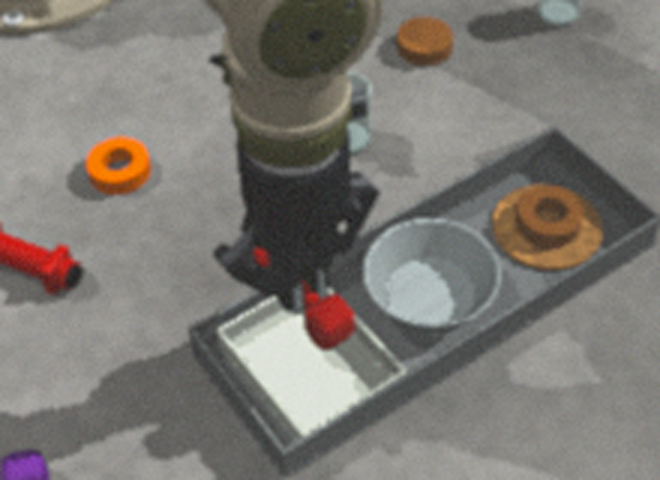

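The rattle hangs level above the tub, its front bell at crop (330,320). I lower it.

```bash
python3 -m jog '-0.1 0.15 3 0 0 0; 0 0 3 0 0 0; 0 0 1.2 0 0 0; 0 0 0.4 0 0 0; 0 0 0 0 0 0; 0 0 0 0 0 0; 0 0 0.2 0 0 0; 0 0 0.1 0 0 0; 0 0 0 0 0 0; 0 0 0 0 0 0'; python3 to.py
```

```text
time: 16.95
eef_pos: [0.6204, -0.1238, 0.0173]
ee_rot: [0.052, 0.999, 0.0, -0.0]
wrist_force: [-0.3, -1.2, -0.7]
gripper_width: 0.0127
grasp_force: 29.4
t 16.95 p [ 0.6204 -0.1238  0.0173] yaw 84.0 w 0.0127 q6 -0.22 tilt [-0.  0.]
```

```bash
python3 -m jog '0 0 0.15 0 0 0; 0 0 0.1 0 0 0; 0 0 0 0 0 0; 0 0 0 0 0 0'; python3 -m jog '0 0 0 0 0 0; 0 0 0 0 0 0; 0 0 0 0 0 0;0 0 0 0 0 0; 0 0 -3 0 0 0; 0 0 -5 0 0 0; 0 0 -5 0 0 0;0 0 0 0 0 0' 150; python3 to.py .4443,.0795,.16,57
```

```text
time: 17.45
eef_pos: [0.6204, -0.1239, 0.0147]
ee_rot: [0.052, 0.999, 0.0, -0.0]
wrist_force: [-1.0, 0.8, -1.0]
gripper_width: 0.0128
grasp_force: 29.5
time: 18.45
eef_pos: [0.6235, -0.1249, 0.1501]
ee_rot: [0.052, 0.999, -0.001, 0.005]
wrist_force: [-0.4, 0.1, -1.2]
gripper_width: 0.0352
grasp_force: 0.0
t 18.45 p [ 0.6235 -0.1249  0.1501] yaw 84.0 w 0.0352 q6 -0.22 tilt [ 0.009 -0.003]
shift [19.95 18.45 -1.21] rows 4.4
  rz 0.471 (other -2.67 )
```

```bash
python3 -m jog '4 3.7 -0.3 0 0 0; 4 3.7 -0.3 0 0 0; 4 3.7 -0.3 0 0 0; 4 3.7 -0.3 0 0 0; 4 3.7 -0.3 0 0 0; 0 0 0 0 0 0.16; 0 0 0 0 0 0.16; 0 0 0 0 0 0.15; 0 0 0 0 0 0;0 0 0 0 0 0' 0 30; python3 to.py .4443,.0795,.16,57 .4443,.0795,.03;  python3 - <<'E'
from h import *
s=vision.snapshot("scene"); save(s,"s5",(220,120,420,300),3)
for s in(s,vision.snapshot("top")):
  for r in vision.cut_out(s,"rattle"):
    p=cloud(s,r["pixels"]); p=p[p[:,2]>.012]
    (c,wh,a)=cv2.minAreaRect((p[:,:2]*1000).astype(np.float32)); print(round(r["p"],2),np.round(r["extent"]),np.round(c),np.round(wh),round(a,1),np.percentile(p[:,2],98))
E
```

```text
time: 19.7
eef_pos: [0.4406, 0.081, 0.1593]
ee_rot: [0.282, 0.959, -0.0, -0.0]
wrist_force: [0.2, -0.8, 0.4]
gripper_width: 0.0855
grasp_force: 0.0
t 19.7 p [0.4406 0.081  0.1593] yaw 57.2 w 0.0855 q6 0.57 tilt [-0.001  0.   ]
shift [-0.39  0.08 -0.07] rows 0.1
  rz 0.003 (other -3.138 )
shift [-1.0e-02  0.0e+00  1.3e+01] rows 2.1
0.97 [198. 291. 219. 338.] [ 586. -372.] [36. 99.] 62.0 0.034880526837621086
0.93 [287. 242. 320. 277.] [ 623. -126.] [32. 95.] 83.8 0.041824854162055676
0.81 [440. 144. 464. 182.] [ 583. -369.] [ 34. 100.] 60.7 0.03622880803496109
0.6 [348. 144. 365. 183.] [ 616. -123.] [31. 95.] 82.3 0.042931403139598014
```

View pics/s5.png

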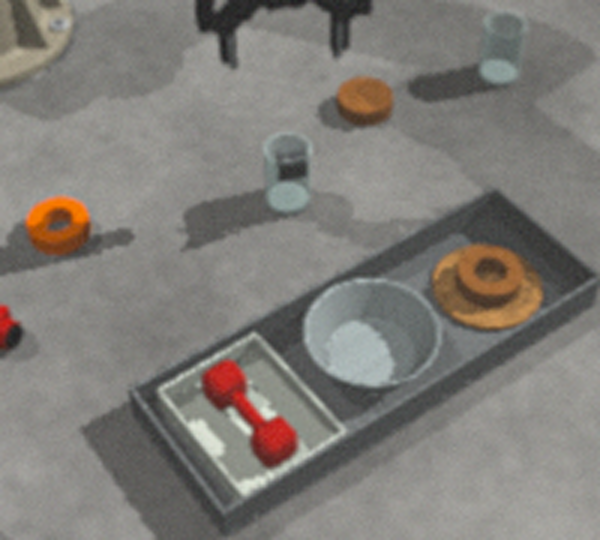

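The rattle lies lengthways and centred in the tub, at crop (250,410). The clip jar is untouched at (288,170). Now the jar.

```bash
python3 -m jog '-0.4 0.1 2 0 0 0; 0 0 4 0 0 0; 0 0 4 0 0 0; 0 0 3 0 0 0; 0 0 0 0 0 0; 0 0 0 0 0 0'; python3 to.py .4443,.0795,.03,57
```

```text
time: 20.65
eef_pos: [0.4456, 0.0796, 0.0307]
ee_rot: [0.283, 0.959, 0.0, 0.001]
wrist_force: [0.1, 0.9, -0.1]
gripper_width: 0.0856
grasp_force: 0.0
t 20.65 p [0.4456 0.0796 0.0307] yaw 57.1 w 0.0856 q6 0.57 tilt [0.001 0.   ]
shift [ 0.1  -0.08  0.07] rows 0.0
  rz 0.001 (other -3.14 )
```

```bash
python3 -m jog '0 0 0 0 0 0; 0 0 0 0 0 0; 0 0 0 0 0 0; 0 0 0 0 0 0; 0 0 0 0 0 0; 0 0 0 0 0 0; 0 0 0 0 0 0;0 0 0 0 0 0' 255 30;  python3 -m jog '0 0 -1 0 0 0; 0 0 -3 0 0 0; 0 0 -3 0 0 0; 0 0 -1 0 0 0; 0 0 0 0 0 0;0 0 0 0 0 0'; python3 to.py .6355,.0006,.11 .6355,.0006,.039;  python3 - <<'E'
from h import *
s=vision.snapshot("scene"); save(s,"s6",(250,110,400,260),4)
E
```

```text
time: 21.65
eef_pos: [0.4456, 0.0797, 0.0309]
ee_rot: [0.283, 0.959, 0.0, 0.001]
wrist_force: [-0.7, -0.0, 5.9]
gripper_width: 0.0463
grasp_force: 30.0
time: 22.4
eef_pos: [0.4439, 0.0797, 0.1088]
ee_rot: [0.283, 0.959, -0.0, -0.001]
wrist_force: [-0.5, 0.2, -2.0]
gripper_width: 0.0457
grasp_force: 31.1
t 22.4 p [0.4439 0.0797 0.1088] yaw 57.1 w 0.0457 q6 0.57 tilt [-0.002  0.   ]
shift [-20.38   3.78  -0.16] rows 3.3
shift [-0.01  0.01  7.1 ] rows 1.1
```

View pics/s6.png

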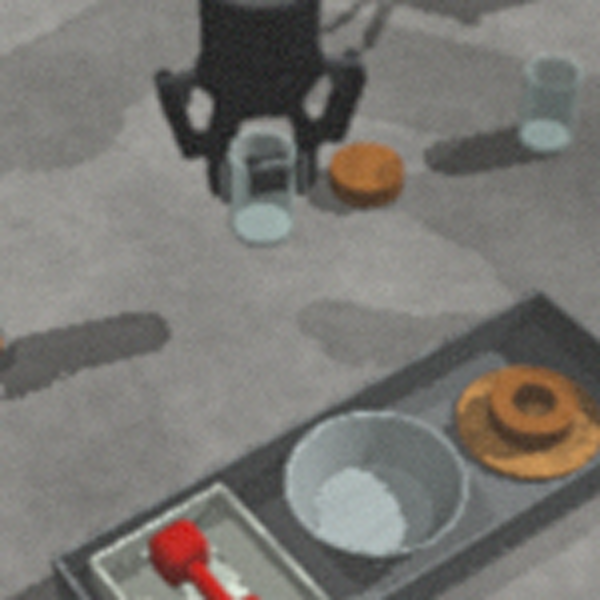

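The jar is held upright at crop (263,185). I carry it to the bowl gently.

```bash
python3 -m jog '-1.5 0.3 0 0 0 0; -3 0.5 0 0 0 0; -4 0.7 0 0 0 0; -4 0.75 0 0 0 0; -4 0.75 0 0 0 0; -2.5 0.5 0 0 0 0; -1.4 0.28 0 0 0 0; 0 0 0 0 0 0;0 0 0 0 0 0'; python3 to.py .636,.0003,.06 .636,.0003,.038
```

```text
time: 23.58
eef_pos: [0.636, 0.0005, 0.109]
ee_rot: [0.284, 0.959, -0.0, -0.001]
wrist_force: [-0.1, 0.7, -0.1]
gripper_width: 0.0458
grasp_force: 31.1
t 23.57 p [6.36e-01 5.00e-04 1.09e-01] yaw 57.1 w 0.0458 q6 0.45 tilt [-0.002  0.   ]
shift [-0.02 -0.01  4.9 ] rows 0.8
shift [-0.   0.   2.2] rows 0.4
```

```bash
python3 -m jog '0 0 2 0 0 0; 0 0 2.5 0 0 0; 0 0 1.2 0 0 0; 0 0 0.6 0 0 0; 0 0 0.3 0 0 0; 0 0 0.2 0 0 0; 0 0 0 0 0 0; 0 0 0 0 0 0'; python3 to.py; python3 -m jog '0 0 0.1 0 0 0; 0 0 0.1 0 0 0; 0 0 0 0 0 0; 0 0 0 0 0 0'
```

```text
time: 24.58
eef_pos: [0.6369, 0.0005, 0.0422]
ee_rot: [0.283, 0.959, 0.0, 0.0]
wrist_force: [0.7, -1.0, -1.2]
gripper_width: 0.0461
grasp_force: 31.1
t 24.57 p [6.369e-01 5.000e-04 4.220e-02] yaw 57.1 w 0.0461 q6 0.45 tilt [0.001 0.   ]
time: 25.08
eef_pos: [0.6365, 0.0005, 0.0398]
ee_rot: [0.283, 0.959, 0.0, -0.0]
wrist_force: [-0.1, -0.1, -1.7]
gripper_width: 0.0462
grasp_force: 31.1
```

```bash
python3 -m jog '0 0 0.1 0 0 0; 0 0 0 0 0 0; 0 0 0.1 0 0 0; 0 0 0 0 0 0; 0 0 0 0 0 0'; python3 to.py
```

```text
time: 25.7
eef_pos: [0.6367, 0.0005, 0.038]
ee_rot: [0.283, 0.959, 0.0, 0.0]
wrist_force: [-0.4, -0.2, 1.1]
gripper_width: 0.0461
grasp_force: 31.3
t 25.7 p [6.367e-01 5.000e-04 3.800e-02] yaw 57.1 w 0.0461 q6 0.45 tilt [0. 0.]
```

```bash
python3 -m jog '0 0 0.05 0 0 0; 0 0 0 0 0 0; 0 0 0 0 0 0'; python3 -m jog '0 0 0 0 0 0; 0 0 0 0 0 0; 0 0 0 0 0 0;0 0 0 0 0 0;0 0 0 0 0 0; 0 0 -2 0 0 0; 0 0 -4 0 0 0; 0 0 -5 0 0 0;0 0 -2 0 0 0;0 0 0 0 0 0' 50; python3 -m jog '5 2 -0.5 0 0 0; 5 2 -0.5 0 0 0; 5 2 -0.5 0 0 0; 3 4 0 0 0 0; 0 6 0 0 0 0; 0 6 0 0 0 0;0 0 0 0 0 0;0 0 0 0 0 0'
python3 - <<'E'
from h import *
s=vision.snapshot("scene"); save(s,"s7",(220,120,420,300),3)
t=vision.snapshot("top"); save(t,"t7",(220,120,400,270),3)
for s in(s,t):
  for n in("clip_jar","ring","rattle"):
   for r in vision.cut_out(s,n):
    p=cloud(s,r["pixels"]);p=p[p[:,2]>.012]
    if len(p)<20: continue
    (c,wh,a)=cv2.minAreaRect((p[:,:2]*1000).astype(np.float32)); print(n,round(r["p"],2),np.round(r["extent"]),np.round(c),np.round(wh),round(a,1),np.percentile(p[:,2],98).round(3))
E
```

```text
time: 26.08
eef_pos: [0.6367, 0.0005, 0.038]
ee_rot: [0.283, 0.959, 0.0, 0.0]
wrist_force: [-2.3, 0.3, 5.6]
gripper_width: 0.046
grasp_force: 31.6
time: 27.32
eef_pos: [0.638, 0.0004, 0.1695]
ee_rot: [0.283, 0.959, 0.0, 0.002]
wrist_force: [-0.7, -0.0, 0.1]
gripper_width: 0.0687
grasp_force: 0.0
time: 28.32
eef_pos: [0.6039, 0.2827, 0.18]
ee_rot: [0.283, 0.959, -0.001, -0.002]
wrist_force: [0.2, -1.2, 0.4]
gripper_width: 0.0685
grasp_force: 0.0
clip_jar 0.65 [334. 214. 352. 244.] [634.   2.] [45. 78.] 43.8 0.094
ring 0.66 [373. 202. 396. 224.] [655. 131.] [57. 61.] 73.2 0.032
ring 0.54 [228. 185. 250. 205.] [ 330. -112.] [58. 56.] 48.6 0.022
ring 0.37 [334. 144. 352. 162.] [400. 231.] [57. 59.] 22.4 0.023
rattle 0.92 [288. 240. 322. 276.] [ 621. -125.] [ 34. 100.] 83.0 0.042
rattle 0.73 [198. 292. 217. 336.] [ 586. -373.] [35. 97.] 60.4 0.035
rattle 0.32 [273. 233. 336. 284.] [ 623. -124.] [102. 139.] 84.5 0.039
clip_jar 0.85 [300. 145. 322. 172.] [652.  -3.] [43. 79.] 76.5 0.094
clip_jar 0.45 [346. 143. 366. 183.] [ 618. -124.] [34. 98.] 84.1 0.043
ring 0.87 [247. 152. 271. 174.] [653. 134.] [59. 57.] 35.0 0.033
ring 0.66 [361. 265. 389. 292.] [ 330. -110.] [58. 56.] 80.2 0.023
rattle 0.74 [439. 146. 465. 182.] [ 583. -369.] [ 34. 100.] 60.6 0.036
rattle 0.73 [347. 144. 367. 183.] [ 618. -124.] [34. 98.] 84.1 0.043
```

View pics/s7.png

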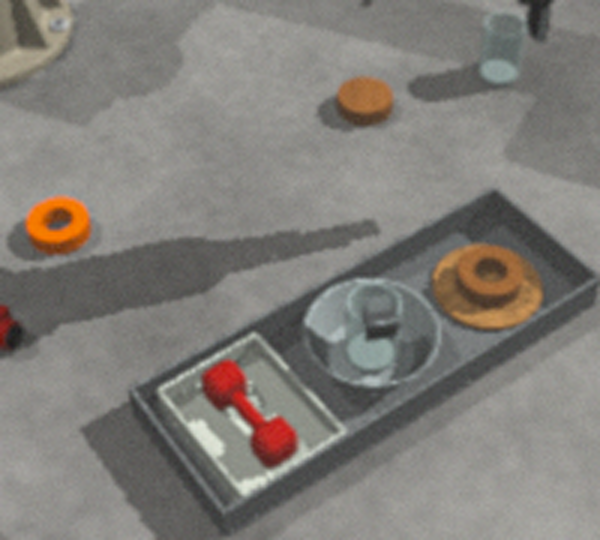

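View pics/t7.png

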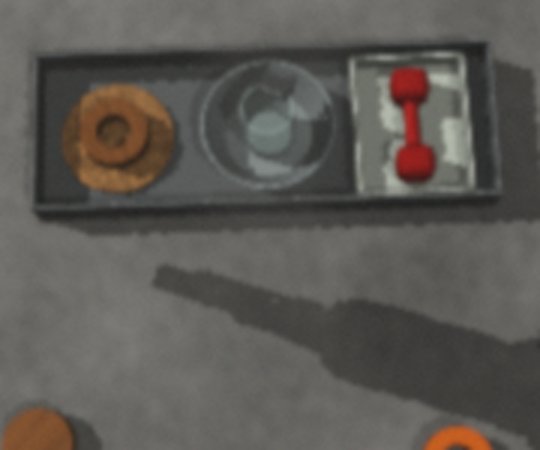

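The jar stands upright in the middle of the bowl (crop 375,320). The ring (490,272) and rattle (250,410) are in place, the look-alikes have not moved, and the arm is clear. I hand in the job.

```bash
python3 -c "
from cell import sign_off; print(sign_off())"
```

```text
the job is handed in; nothing more can be done
None
```

The job is handed in at about 28 s: the ring is flat on the mat, the rattle is lengthways in the tub, and the clip jar was set down last, upright in the bowl; the last pictures show all three in place and the look-alikes where they were (the sign-off returned no verdict).

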